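Dock the experiment board and hold its bayonet plug home

ROBOT

A 6-joint arm with a two-finger parallel gripper is mounted at the origin on the work surface. World frame = base frame: x ahead of the robot, y to its left, z up, the work surface at z = 0. Lengths are in m, angles in rad, forces in N, time in s.
With the tool pointing down it reaches from about 0.25 to 0.775 m from the base axis. Payload 4 kg.
Tool frame: the origin (TCP) lies midway between the tips of the shut fingers; the grasp point (between the pads) lies 19 mm behind it; z points along the fingers, y is the direction in which the jaws open and shut (so a half turn about z gives the same grasp; the last joint's range is limited). The gripper opens to 85 mm and grips with 20 to 120 N. Pads are 22 mm wide; open, the fingers measure 114 mm over their backs; the gripper's body (76 mm by 85 mm) begins 54 mm behind the grasp point. The pads swing forward as they close: fully open they stand 13 mm farther back than shut.
Start: joints at [-1.416, 0.087, 1.371, -0, 1.684, -0.103], TCP at [0.14, -0.532, 0.231] pointing down, gripper open.
Joint ranges: [-3.1, 3.1], [-0.76, 2.03], [0.27, 2.55], [-1.08, 4.22], [0.17, 2.65], [-2.57, 2.57]. Speed limits (rad/s): [2.79, 2.79, 3.14, 3.14, 3.14, 3.14].

INTERFACE

Orientations are given as a 3x3 rotation matrix whose columns are the frame's x, y, z axes.
In Python, from workcell import * gives the robot as it stands.
- The arm moves only by the tool jog_arm, never from a script. Its argument "series" is a list of rows, each an object of numbers: "x", "y", "z": the shift along the tool's x, y, z as a fraction of full scale; "wx", "wy", "wz": the turn, a rotation vector about the tool's x, y, z as a fraction of full scale; "grip": the gripper's target within -1 to 1 (fully open at 1, half-way at 0, shut at -1). A call has 1 to 8 rows; each row is the pose to reach, as a shift and turn from the pose commanded when the call began, along the tool's axes at that moment; what a row does not reach only later rows make up. Full scale, the value 1, is 500 mm for a shift and 2 rad for a turn. A row lasts 1/8 s, in which the tool goes at most 62.5 mm and 10.7 degrees, less where a joint would pass 70% of its speed; a pose out of reach is approached as far as the arm can. A call with a number of a shift or a turn outside -1 to 1 is refused whole. A call with a gripper value outside its range is refused whole. The fingers move at their own pace and stop on an object; the grip force is fixed at half the most. Time passes only in rows, so rows that repeat a pose let the fingers close. It gives the time, the measured TCP pose, the force and the opening at its end, in the units of the state.
- observe(): the state, without advancing time (a new reading comes with each control period).
- read_camera(name): name is "scene" or "top"; returns a dict with "image" (384x512x3 uint8, red, green, blue), "range_z" (384x512 float32, m along the optical axis (not along the pixel's ray), 0 where there is no reading), "fx", "fy", "cx", "cy" (pixels), "dist_coeffs" ([k1, k2, p1, p2, k3] as OpenCV has them; the pictures are not rectified), "R" (3x3) and "t" (3): a world point X has camera coordinates R X + t. Camera axes: x right, y down, z forward; pixel columns grow to the right and rows downward; lengths in m; the calibration is good to about 2 mm. A picture is of the moment at which its call begins.
- close_job(): hands the job in, once; it reports no verdict.
The state is a dict: "clock": time; "joint_positions": joint angles; "joint_vel": joint speeds; "joint_efforts": joint torques, N m; "eef_pos": TCP position; "ee_rot": TCP orientation; "force": force on the tool from outside, world axes, zero at the start; "torque": the same for the moment, N m; "width": finger opening in m.
Only numpy, scipy, OpenCV 4.12 (cv2) and the standard library are available. Lean on these libraries where they do the work, as an engineer would, in place of code of your own. Each camera call takes 0.05 s, during which the arm holds its last target. There are 200 camera calls.

TASK

Swing the red-handled toggle clamp over its centre and down onto the white experiment board so that the board is locked in its tray. Then take the blue bayonet plug, put it upright into the round socket with its two pins in the slots, press it in against the spring and, still pressing, turn it a quarter turn clockwise (seen from above). The contact is only made while the plug is pushed in deeper than its catch, so finish still gripping the plug and pressing it fully home, clamp closed, and leave the other things on the desk where they are.

Things in the scene. Friction and masses are not known exactly. Their poses are not given: they have to be found in the camera images.
- plug_grip (a point): Grip point of the blue bayonet plug (stands upright on the desk at first), on its axis 62 mm above its underside; z up. Its blue wing handle is 44 mm long along x, 14 mm thick along y, from 38 to 82 mm above the underside: grip it across the 14 mm. Under it a blue flange 48 mm across, 32 to 38 mm up. Plug and socket look the same after half a turn.
- plug: The same plug, about 0.12 kg; origin at the centre of its underside, axes as for plug_grip. Its grey nose is 32 mm across, the lowest 5 mm tapered to 26 mm. A brass pin 6 mm thick crosses the nose along x, 14 mm above the underside, and stands out to 22 mm from the axis on both sides.
- board: White experiment board, 100 (x) x 160 (y) x 10 mm, about 0.6 kg, loose in its tray with 1.5 mm play. It carries the socket and, 50 mm to the socket's +y side, three terminals 14 mm high. Origin on the socket axis at the board's underside (6 mm above the desk); the board reaches from y -45 to +115 mm.
- socket_mouth (a point): Centre of the round socket's mouth, 49 mm above the desk; axes as the board's, z up. Dark turret 60 mm across, bore 35 mm, aluminium lip 6 mm thick with two slots 9.4 mm wide for the pins, along the board's +x and -x (blue marks). Below the lip the pins turn clockwise (from above) to a stop at about 100 degrees; the other way is blocked. After the quarter turn the plug's x lies along the board's y.
- plunger (a joint): Travel of the sprung brass plunger in the socket, m: 0 up, 0.016 bottom; 4 N at first, 0.6 N more per mm. The plug's underside meets it 13 mm below the mouth. The pins pass below the lip at 0.010, where the lip catches a turned plug that is let go; turn at 0.012 or more. Fully home is near the bottom, 0.0135 or more.
- nest: Fixed docking tray of the board, rim 15 mm high; origin on the desk below the socket, x and y as the board's (play aside). The toggle clamp is on its +x edge.
- clamp (a joint): Angle of the toggle clamp arm, rad: 0 closed on the board, about 2.1 open (leaning back beyond upright, away from the board). Its centre is upright, 1.57: past it the heavy arm (0.25 kg) falls by itself, damped, to the nearer end and stays there by its weight (0.13 N m when closed).
- clamp_hinge (a point): Hinge of the clamp arm, at tray x 70, y 80 mm, 30 mm above the desk; it turns about the tray's y.
- clamp_tip (a point): Free end of the clamp arm, 110 mm from its hinge: end of the red handle, 16 mm thick, 40 mm long; the arm is 12 mm wide. Closed, it points along the tray's -x and its black pad presses on the board; open, it stands up 125 mm above the desk, leaning to +x, and is pushed over towards the tray's -x.
- mug: Bystander, leave it: white mug, 82 mm across, 92 mm tall; origin at the centre of its underside.
- glue: Bystander, leave it: white glue stick, red cap, 26 mm across, 85 mm tall; origin at the centre of its underside.
- mouse: Bystander, leave it: black computer mouse 105 x 58 x 29 mm; origin at the centre of its underside.
- remote: Bystander, leave it: white remote control 48 x 170 x 20 mm; origin at the centre of its underside.
- figure_a: Bystander, leave it: metal toy figure on a green base, 22 mm across, 36 mm tall; origin at the centre of its underside.
- figure_b: Bystander, leave it: metal toy figure on a green base, 22 mm across, 36 mm tall; origin at the centre of its underside.
- figure_c: Bystander, leave it: metal toy figure on a green base, 22 mm across, 36 mm tall; origin at the centre of its underside.
There are look-alikes about, which are no part of the job. There is more than one size of the plug; the job needs the middle-sized.

How it is judged:
By the outcome, as a careful person would: the job done as asked, in the order asked, and still so for the second after the job is handed in, while the arm keeps its last pose, push and grip.
It also fails if it takes over 61 s, if anything falls off the work surface, if the arm or the gripper's body presses on something with over 40 N, if the wrist force passes 120 N, or if a joint passes its speed limit or range.

## Working session

There is one attempt and no reset: what is moved stays moved. The work goes in short steps, Python scripts to look and compute and a tool call to move; the robot and the scene stay as the last step left them, time stands still between calls to the robot, and variables do not carry over. Pictures are saved under pics/ and viewed, about 8 in all and at most 12, crops included, and the job is handed in when it is done.

Besides the shell and the picture viewer there is one more tool, called by a JSON object that holds its "op" and its "data". jog_arm: Moves the arm, as the interface text tells. Its arguments: {"type":"object","properties":{"series":{"type":"array","items":{"type":"object","properties":{"x":{"type":"number"},"y":{"type":"number"},"z":{"type":"number"},"wx":{"type":"number"},"wy":{"type":"number"},"wz":{"type":"number"},"grip":{"type":"number"}}}}},"required":["series"]}

```bash
mkdir -p pics; ls
cat > h.py <<'E'
import numpy as np, cv2
from workcell import *
def K(c): return np.array([[c['fx'],0,c['cx']],[0,c['fy'],c['cy']],[0,0,1.]])
def ray(c,uv):
    p=cv2.undistortPoints(np.float64(uv).reshape(-1,1,2),K(c),np.float64(c['dist_coeffs'])).reshape(-1,2)
    d=np.c_[p,np.ones(len(p))]; R=np.array(c['R']); t=np.array(c['t'])
    return -R.T@t, d@R   # origin, dirs
def onplane(c,uv,z):
    o,d=ray(c,uv); return o+d*((z-o[2])/d[:,2])[:,None]
def cloud(c):
    v,u=np.mgrid[:384,:512]; o,d=ray(c,np.c_[u.ravel(),v.ravel()])
    z=c['range_z'].ravel()[:,None]; P=o+d*z; P[z[:,0]==0]=np.nan
    return P.reshape(384,512,3)
def proj(c,X):
    r,_=cv2.Rodrigues(np.float64(c['R'])); return cv2.projectPoints(np.float64(X).reshape(-1,1,3),r,np.float64(c['t']),K(c),np.float64(c['dist_coeffs']))[0].reshape(-1,2)
def save(im,name,s=1.5): cv2.imwrite('pics/'+name,cv2.resize(im[...,::-1],None,fx=s,fy=s,interpolation=cv2.INTER_CUBIC))
E
python3 - <<'E'
from h import *
import pickle
C={n:read_camera(n) for n in('top','scene')}
pickle.dump(C,open('c0.pkl','wb'))
for n in C: save(C[n]['image'],n+'0.png'); print(n,-np.array(C[n]['R']).T@C[n]['t'],C[n]['fx'])
print(observe())
E
```

```text
pics
top [ 0.43821832 -0.002575    1.14651122] 423.8751926782369
scene [ 1.21572996 -0.8939623   0.95094177] 475.5738238513014
{'clock': 0.1, 'joint_positions': array([-1.41610614e+00,  8.78700513e-02,  1.37214360e+00,  1.65340401e-05,
        1.68363920e+00, -1.03091231e-01]), 'joint_vel': array([ 0.0020119 , -0.00239056, -0.00267144,  0.00155249,  0.0014865 ,
        0.00116638]), 'joint_efforts': array([ 2.18656372e-03, -3.53012681e+01, -3.14218605e+01, -2.75420552e-04,
        7.90332095e-03,  1.79381288e-06]), 'eef_pos': array([ 0.14014672, -0.5313547 ,  0.23024171]), 'ee_rot': array([[ 9.66957518e-01,  2.54937378e-01, -3.01189593e-04],
       [ 2.54937454e-01, -9.66955397e-01,  2.03812509e-03],
       [ 2.28357365e-04, -2.04756489e-03, -9.99997878e-01]]), 'force': array([ 0.10045285, -0.50094048,  0.14760662]), 'torque': array([ 0.00118307, -0.0019468 ,  0.0289073 ]), 'width': 0.08530457773316039}
```

View pics/top0.png

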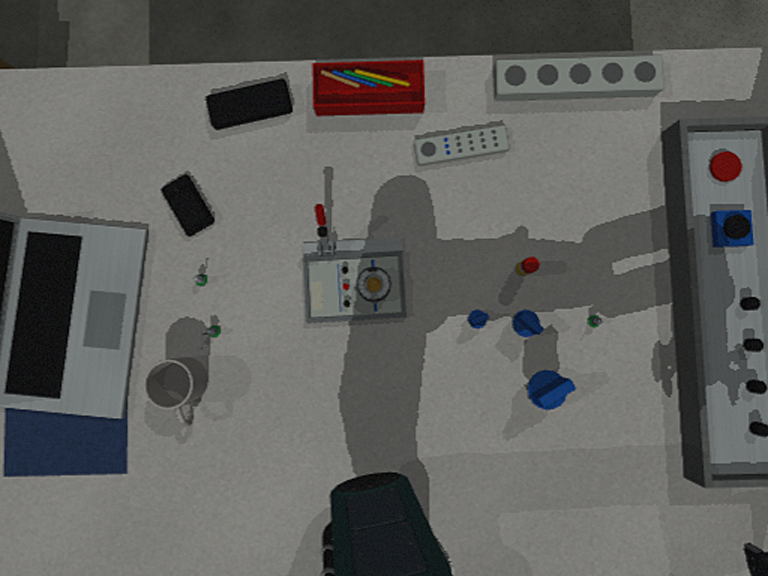

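View pics/scene0.png

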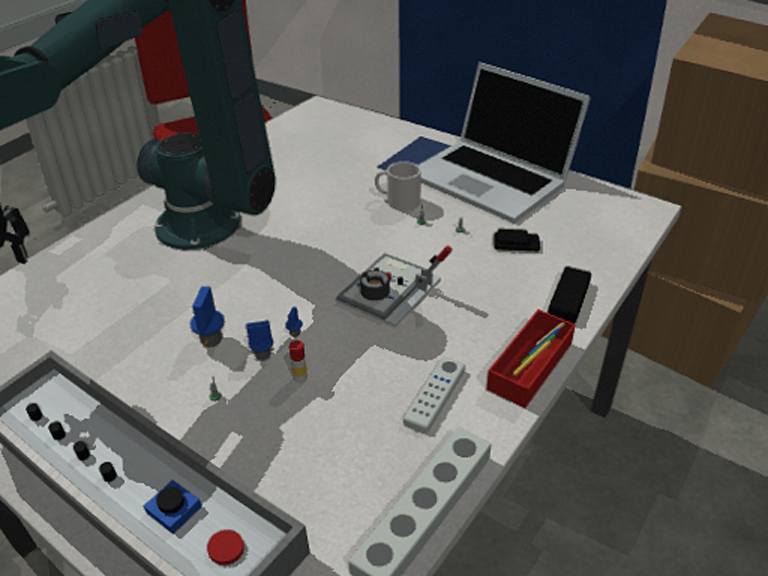

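The top view (shown at 1.5x) has three blue plugs: small at (478,318), middle at (527,323) and large at (549,388). The socket is at (373,284), the open red clamp handle at (320,213), and its hinge at about (327,245). Other blue or red things are the panel button (732,228), the red knob (726,165) and the glue cap (530,265). My candidate is the plug at (527,323); I'll check it by size.

Run:
```python
from h import *
import pickle
C=pickle.load(open('c0.pkl','rb'))
for n in C:
    c=C[n]; P=cloud(c); hsv=cv2.cvtColor(c['image'],cv2.COLOR_RGB2HSV)
    m=cv2.inRange(hsv,(105,120,30),(125,255,255))
    nn,l,s,ce=cv2.connectedComponentsWithStats(m)
    for i in range(1,nn):
        if s[i,4]<40: continue
        p=P[l==i]; p=p[np.isfinite(p[:,0])]
        if not(abs(np.median(p[:,1]))<.5 and .2<np.median(p[:,0])<.75 and p[:,2].min()>-.01): continue
        top=p[p[:,2]>np.percentile(p[:,2],97)-.006]
        r=cv2.minAreaRect(np.float32(top[:,:2]*1000))
        print(n,ce[i].round(1),s[i,4],'zmax',np.percentile(p[:,2],98).round(3),'med',np.median(p,0).round(3),'top rect',np.round(r[0],1),np.round(r[1],1),round(r[2],1),len(top))
c=C['top'];P=cloud(c)
print('desk z',np.nanmedian(P[300:320,300:400,2]))
g=c['image'].copy()
crop=np.hstack([cv2.resize(g[205-55:205+25,195:285],None,fx=4.4,fy=4.4,interpolation=2),cv2.resize(g[150:290,300:400],None,fx=2.5142,fy=2.5142,interpolation=2)[:352]])
save(crop,'crop1.png',1)
c=C['scene'];save(c['image'][150:270,110:310],'crop2.png',4)
```

```text
top [318.2 212.2] 120 zmax 0.059 med [ 0.455 -0.159  0.029] top rect [ 454.8 -158.3] [ 9.7 29.4] 21.6 45
top [350.9 215.5] 266 zmax 0.084 med [ 0.443 -0.238  0.053] top rect [ 445.3 -240.8] [43.6 14.2] 46.4 90
top [365.7 259.2] 578 zmax 0.117 med [ 0.337 -0.264  0.08 ] top rect [ 331.9 -269.1] [19.5 61.6] 29.2 196
scene [137.  209.3] 470 zmax 0.117 med [ 0.345 -0.281  0.074] top rect [ 335.6 -273.8] [17.9 60. ] 29.8 88
scene [195.3 213.7] 108 zmax 0.06 med [ 0.462 -0.167  0.037] top rect [ 458.  -163.8] [ 9.1 29.2] 24.3 23
scene [172.8 224.1] 285 zmax 0.084 med [ 0.454 -0.249  0.056] top rect [ 449.  -244.3] [38.7 17.3] 45.6 56
desk z -0.0005526511075357732
```

View pics/crop1.png

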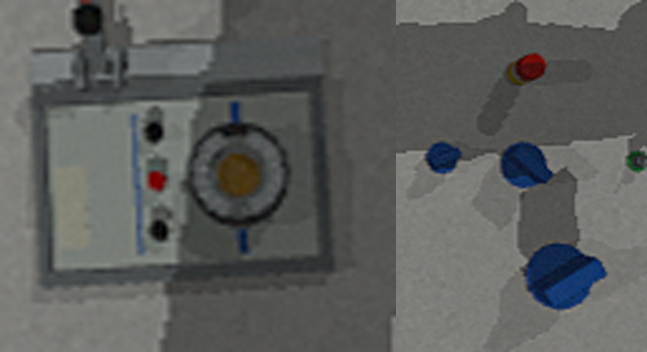

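View pics/crop2.png

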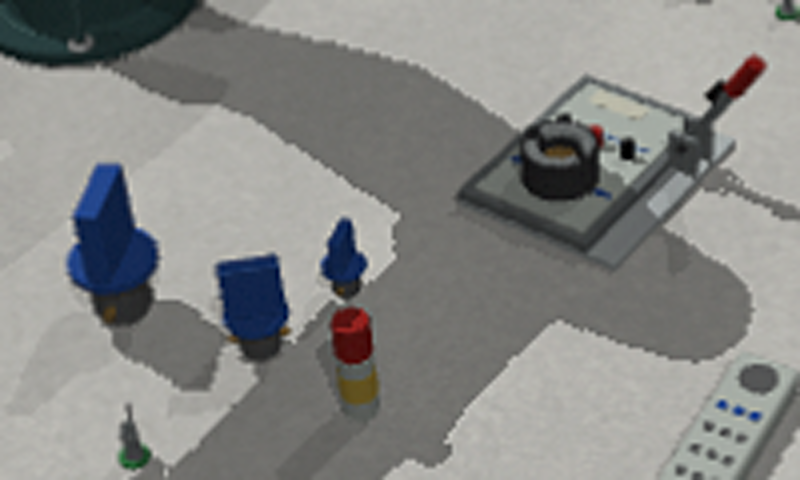

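The crops confirm it. The middle plug is at top px (351,215), its handle measures 44x14 mm with the top at z 84 mm, and its pin is visible. The small and large plugs, at 59 and 117 mm tall, are look-alikes. The socket is at about (249,189), with blue marks at (248,175) and (250,205). Next I'll measure the socket, tray and clamp.

Run:
```python
from h import *
import pickle
C=pickle.load(open('c0.pkl','rb'))
for n in C:
    c=C[n]; P=cloud(c); I=c['image']; hsv=cv2.cvtColor(I,cv2.COLOR_RGB2HSV)
    box=(P[...,0]>.4)&(P[...,0]<.75)&(P[...,1]>-.1)&(P[...,1]<.2)
    m=(cv2.inRange(hsv,(100,80,30),(128,255,255))>0)&box&(P[...,2]<.03)&(P[...,2]>.005)
    nn,l,s,ce=cv2.connectedComponentsWithStats(np.uint8(m))
    for i in range(1,nn):
        if s[i,4]>=4: print(n,'blue',ce[i].round(1),s[i,4],onplane(c,ce[i],.016).round(4),P[l==i].mean(0).round(4))
    # turret top ring
    m=box&(P[...,2]>.044)&(P[...,2]<.056)
    nn,l,s,ce=cv2.connectedComponentsWithStats(np.uint8(m))
    i=1+np.argmax(s[1:,4]); pts=np.argwhere(l==i)[:,::-1]
    q=onplane(c,pts,.049)[:,:2]*1000
    print(n,'ring',ce[i],s[i,4],cv2.minEnclosingCircle(np.float32(q)),'z',np.median(P[l==i][:,2]))
    # red clamp handle
    m=((cv2.inRange(hsv,(0,130,50),(10,255,255))|cv2.inRange(hsv,(170,130,50),(180,255,255)))>0)&box&(P[...,2]>.06)
    p=P[m]; v,u=np.nonzero(m); print(n,'red',len(p),u.mean(),v.mean(),p.mean(0).round(4),p.min(0).round(4),p.max(0).round(4))
    t=p[p[:,2]>p[:,2].max()-.006]; print('tip',t.mean(0).round(4))
    m=box&(P[...,2]>.08); p=P[m]; print('high',p.min(0),p.max(0))
    m=cv2.inRange(hsv,(20,100,40),(35,255,255)); 
# tray: points z .011-.019 region in top
c=C['top'];P=cloud(c)
m=(P[...,2]>.010)&(P[...,2]<.021)&(P[...,0]>.42)&(P[...,0]<.75)&(P[...,1]>-.1)&(P[...,1]<.2)
nn,l,s,ce=cv2.connectedComponentsWithStats(np.uint8(m)); i=1+np.argmax(s[1:,4])
print('tray',cv2.minAreaRect(np.float32(P[l==i][:,:2]*1000)))
```

```text
top blue [247.8 175.1] 12 [[0.5593 0.0231 0.016 ]] [0.5594 0.0231 0.0157]
top blue [225.  183.5] 8 [[0.5383 0.0846 0.016 ]] [0.5383 0.0846 0.0161]
top blue [226.  193.5] 6 [[0.5114 0.0824 0.016 ]] [0.5115 0.0825 0.0146]
top blue [226.1 202. ] 9 [[0.4886 0.0826 0.016 ]] [0.4886 0.0825 0.0164]
top blue [249.5 204.3] 11 [[0.481  0.0202 0.016 ]] [0.481  0.0202 0.016 ]
top ring [248.18930041 188.85185185] 243 ((519.498779296875, 22.07367706298828), 30.082534790039062) z 0.048452836438191316
top red 73 213.12328767123287 142.87671232876713 [0.6309 0.1044 0.1142] [0.6163 0.0982 0.0951] [0.6471 0.1109 0.1297]
tip [0.6373 0.1064 0.1266]
high [0.60077158 0.09749669 0.08037358] [0.64705296 0.11352546 0.12971294]
scene blue [260.1 197.8] 8 [[0.5586 0.0221 0.016 ]] [0.5589 0.0218 0.0163]
scene ring [249.5        186.29220779] 154 ((523.44921875, 17.152048110961914), 33.49192810058594) z 0.04924395932178238
scene red 48 295.5625 168.77083333333334 [0.6356 0.0984 0.1119] [0.6196 0.0921 0.0918] [0.6482 0.1065 0.13  ]
tip [0.6416 0.1009 0.1259]
high [0.60420596 0.092138   0.08072335] [0.64954392 0.11374769 0.12997343]
tray ((519.090576171875, 57.023399353027344), (120.35784912109375, 179.8421630859375), 2.0349245071411133)
```

```bash
cat >> h.py <<'E'
from scipy.spatial.transform import Rotation as Ro
def down(yaw): # tool x at world yaw (deg), z down
    a=np.radians(yaw); x=np.array([np.cos(a),np.sin(a),0]); z=np.array([0,0,-1.]); return np.c_[x,np.cross(z,x),z]
def go(*targets,p0=None,R0=None):
    s=observe(); p0=s['eef_pos'] if p0 is None else p0; R0=s['ee_rot'] if R0 is None else R0
    for p,yaw in targets:
        print('xyz',(R0.T@(np.array(p)-p0)/.5).round(4),'w',(Ro.from_matrix(R0.T@down(yaw)).as_rotvec()/2).round(4))
E
python3 - <<'E'
from h import *
go(([.42,-.2,.231],2))
s=observe(); go(([.70,.104,.231],2),([.70,.104,.10],2),([.54,.1,.105],2),p0=np.array([.42,-.2,.231]),R0=down(2))
E
```

```text
xyz [ 7.102e-01 -4.981e-01 -3.000e-04] w [-0.001   0.      0.1114]
xyz [ 0.5809 -0.5881  0.    ] w [0. 0. 0.]
xyz [ 0.5809 -0.5881  0.262 ] w [0. 0. 0.]
xyz [ 0.2608 -0.5913  0.252 ] w [0. 0. 0.]
```

{"op": "jog_arm", "data": {"series": [{"x": 0.71,"y": -0.498,"z": 0,"wx": -0.001,"wz": 0.111,"grip": -1},{"x": 0.71,"y": -0.498,"z": 0,"wx": -0.001,"wz": 0.111,"grip": -1},{"x": 0.71,"y": -0.498,"z": 0,"wx": -0.001,"wz": 0.111,"grip": -1},{"x": 0.71,"y": -0.498,"z": 0,"wx": -0.001,"wz": 0.111,"grip": -1},{"x": 0.71,"y": -0.498,"z": 0,"wx": -0.001,"wz": 0.111,"grip": -1},{"x": 0.71,"y": -0.498,"z": 0,"wx": -0.001,"wz": 0.111,"grip": -1},{"x": 0.71,"y": -0.498,"z": 0,"wx": -0.001,"wz": 0.111,"grip": -1},{"x": 0.71,"y": -0.498,"z": 0,"wx": -0.001,"wz": 0.111,"grip": -1}]}}

```text
invalid input
```

{"op": "jog_arm", "data": {"series": [{"x": 0.58,"y": -0.588,"z": 0,"grip": -1},{"x": 0.58,"y": -0.588,"z": 0,"grip": -1},{"x": 0.58,"y": -0.588,"z": 0,"grip": -1},{"x": 0.58,"y": -0.588,"z": 0,"grip": -1},{"x": 0.58,"y": -0.588,"z": 0,"grip": -1},{"x": 0.58,"y": -0.588,"z": 0,"grip": -1},{"x": 0.58,"y": -0.588,"z": 0,"grip": -1},{"x": 0.58,"y": -0.588,"z": 0,"grip": -1}]}}

```text
invalid input
```

{"op": "jog_arm", "data": {"series": [{"x": 0.35,"y": -0.25,"z": 0.0,"wx": 0.0,"wy": 0.0,"wz": 0.055,"grip": -1.0},{"x": 0.71,"y": -0.498,"z": 0.0,"wx": 0.0,"wy": 0.0,"wz": 0.111,"grip": -1.0},{"x": 0.71,"y": -0.498,"z": 0.0,"wx": 0.0,"wy": 0.0,"wz": 0.111,"grip": -1.0},{"x": 0.71,"y": -0.498,"z": 0.0,"wx": 0.0,"wy": 0.0,"wz": 0.111,"grip": -1.0},{"x": 0.71,"y": -0.498,"z": 0.0,"wx": 0.0,"wy": 0.0,"wz": 0.111,"grip": -1.0},{"x": 0.71,"y": -0.498,"z": 0.0,"wx": 0.0,"wy": 0.0,"wz": 0.111,"grip": -1.0},{"x": 0.71,"y": -0.498,"z": 0.0,"wx": 0.0,"wy": 0.0,"wz": 0.111,"grip": -1.0},{"x": 0.71,"y": -0.498,"z": 0.0,"wx": 0.0,"wy": 0.0,"wz": 0.111,"grip": -1.0}]}}

```text
clock: 1.1
eef_pos: [0.4216, -0.1972, 0.2307]
ee_rot: [[0.999, 0.043, -0.0], [0.043, -0.999, 0.001], [-0.0, -0.001, -1.0]]
force: [0.0, -0.4, -0.5]
width: -0.0001
```

{"op": "jog_arm", "data": {"series": [{"x": 0.58,"y": -0.588,"z": 0.0,"wx": 0.0,"wy": 0.0,"wz": 0.0,"grip": -1.0},{"x": 0.58,"y": -0.588,"z": 0.0,"wx": 0.0,"wy": 0.0,"wz": 0.0,"grip": -1.0},{"x": 0.58,"y": -0.588,"z": 0.0,"wx": 0.0,"wy": 0.0,"wz": 0.0,"grip": -1.0},{"x": 0.58,"y": -0.588,"z": 0.0,"wx": 0.0,"wy": 0.0,"wz": 0.0,"grip": -1.0},{"x": 0.58,"y": -0.588,"z": 0.0,"wx": 0.0,"wy": 0.0,"wz": 0.0,"grip": -1.0},{"x": 0.58,"y": -0.588,"z": 0.0,"wx": 0.0,"wy": 0.0,"wz": 0.0,"grip": -1.0},{"x": 0.58,"y": -0.588,"z": 0.0,"wx": 0.0,"wy": 0.0,"wz": 0.0,"grip": -1.0},{"x": 0.58,"y": -0.588,"z": 0.0,"wx": 0.0,"wy": 0.0,"wz": 0.0,"grip": -1.0}]}}

```text
clock: 2.1
eef_pos: [0.7001, 0.1043, 0.2284]
ee_rot: [[0.999, 0.037, -0.004], [0.037, -0.999, -0.001], [-0.004, 0.0, -1.0]]
force: [0.3, -0.4, -0.4]
width: -0.0003
```

{"op": "jog_arm", "data": {"series": [{"x": 0.0,"y": 0.0,"z": 0.125,"wx": 0.0,"wy": 0.0,"wz": 0.0,"grip": -1.0},{"x": 0.0,"y": 0.0,"z": 0.256,"wx": 0.0,"wy": 0.0,"wz": 0.0,"grip": -1.0},{"x": 0.0,"y": 0.0,"z": 0.256,"wx": 0.0,"wy": 0.0,"wz": 0.0,"grip": -1.0},{"x": -0.08,"y": 0.0,"z": 0.256,"wx": 0.0,"wy": 0.0,"wz": 0.0,"grip": -1.0},{"x": -0.11,"y": 0.0,"z": 0.256,"wx": 0.0,"wy": 0.0,"wz": 0.0,"grip": -1.0},{"x": -0.14,"y": 0.0,"z": 0.256,"wx": 0.0,"wy": 0.0,"wz": 0.0,"grip": -1.0},{"x": -0.17,"y": 0.0,"z": 0.256,"wx": 0.0,"wy": 0.0,"wz": 0.0,"grip": -1.0},{"x": -0.2,"y": 0.0,"z": 0.254,"wx": 0.0,"wy": 0.0,"wz": 0.0,"grip": -1.0}]}}

```text
clock: 3.1
eef_pos: [0.6017, 0.0989, 0.1098]
ee_rot: [[0.999, 0.034, 0.009], [0.034, -0.999, 0.0], [0.009, 0.0, -1.0]]
force: [0.9, 0.4, 0.6]
width: -0.0002
```

{"op": "jog_arm", "data": {"series": [{"x": -0.04,"y": 0.0,"z": 0.0,"wx": 0.0,"wy": 0.0,"wz": 0.0,"grip": -1.0},{"x": -0.08,"y": 0.0,"z": 0.0,"wx": 0.0,"wy": 0.0,"wz": 0.0,"grip": -1.0},{"x": -0.12,"y": 0.0,"z": 0.0,"wx": 0.0,"wy": 0.0,"wz": 0.0,"grip": -1.0},{"x": -0.12,"y": 0.0,"z": 0.0,"wx": 0.0,"wy": 0.0,"wz": 0.0,"grip": -1.0}]}}

```text
clock: 3.6
eef_pos: [0.5406, 0.0971, 0.1086]
ee_rot: [[0.999, 0.035, 0.007], [0.035, -0.999, 0.0], [0.007, 0.0, -1.0]]
force: [0.4, 0.4, -0.2]
width: 0.0002
```

Run:
```python
from h import *
c=read_camera('scene'); save(c['image'][120:260,180:340],'crop3.png',4)
print(observe()['eef_pos'])
```

```text
[0.54124404 0.09720172 0.10807422]
```

View pics/crop3.png

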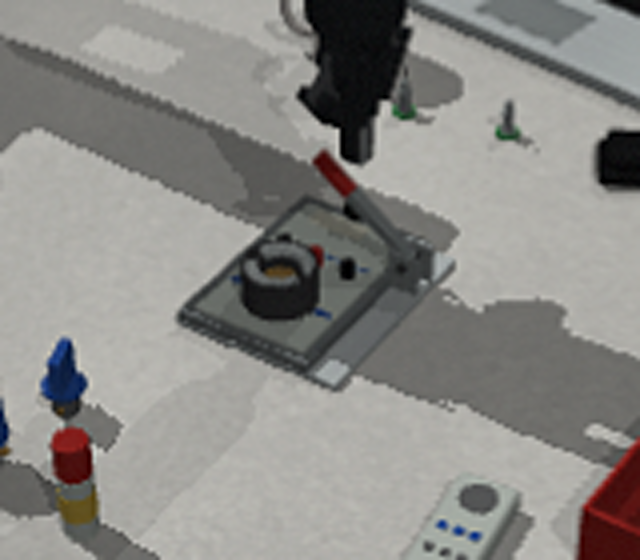

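The clamp is past centre and falling. The red handle is at crop px (335,172), about 45° down, with the gripper behind it. Next I move over to the plug; joint 6's range matters here, so I'll check its sign.

Run:
```python
from h import *
s=observe(); print(s['joint_positions'].round(3), np.arctan2(s['ee_rot'][1,0],s['ee_rot'][0,0]))
go(([.541,.097,.16],2),([.446,-.2415,.16],46.4),([.446,-.2415,.045],46.4))
```

```text
[ 0.075  0.139  1.561 -0.     1.435  1.611] 0.03481997503974263
xyz [ 0.0002  0.0004 -0.1039] w [ 0.0001 -0.0033 -0.    ]
xyz [-0.2133  0.6704 -0.1052] w [ 0.0013 -0.0031 -0.3875]
xyz [-0.2148  0.6703  0.1248] w [ 0.0013 -0.0031 -0.3875]
```

{"op": "jog_arm", "data": {"series": [{"x": 0.0,"y": 0.0,"z": -0.105,"wx": 0.0,"wy": 0.0,"wz": 0.0,"grip": -1.0},{"x": -0.035,"y": 0.11,"z": -0.105,"wx": 0.0,"wy": -0.003,"wz": -0.07,"grip": 0.0},{"x": -0.07,"y": 0.22,"z": -0.105,"wx": 0.0,"wy": -0.003,"wz": -0.14,"grip": 0.0},{"x": -0.105,"y": 0.33,"z": -0.105,"wx": 0.0,"wy": -0.003,"wz": -0.21,"grip": 0.0},{"x": -0.14,"y": 0.44,"z": -0.105,"wx": 0.0,"wy": -0.003,"wz": -0.28,"grip": 0.0},{"x": -0.175,"y": 0.55,"z": -0.105,"wx": 0.0,"wy": -0.003,"wz": -0.35,"grip": 0.0},{"x": -0.2135,"y": 0.6705,"z": -0.105,"wx": 0.001,"wy": -0.003,"wz": -0.3875,"grip": 0.0},{"x": -0.2135,"y": 0.6705,"z": -0.105,"wx": 0.001,"wy": -0.003,"wz": -0.3875,"grip": 0.0}]}}

```text
clock: 4.65
eef_pos: [0.4443, -0.2461, 0.1586]
ee_rot: [[0.694, 0.72, -0.004], [0.72, -0.694, -0.004], [-0.006, -0.0, -1.0]]
force: [-0.2, -0.1, -0.4]
width: 0.0428
```

Run:
```python
from h import *
c=read_camera('scene')
# clamp check
P=cloud(c); hsv=cv2.cvtColor(c['image'],cv2.COLOR_RGB2HSV)
m=((cv2.inRange(hsv,(0,130,50),(10,255,255))|cv2.inRange(hsv,(170,130,50),(180,255,255)))>0)&(abs(P[...,0]-.5)<.08)&(abs(P[...,1]-.1)<.04)
print('red',m.sum(),P[m].min(0).round(3),P[m].max(0).round(3))
save(c['image'][130:270,100:310],'crop4.png',3.6)
s=observe();print(s['eef_pos'],s['width'])
go(([.446,-.2415,.043],46.4))
```

```text
red 52 [0.481 0.062 0.019] [0.526 0.1   0.04 ]
[ 0.44489701 -0.24386391  0.15833555] 0.04270450223895313
xyz [ 0.0059 -0.0014  0.2307] w [-0.0007  0.0021 -0.0022]
```

View pics/crop4.png

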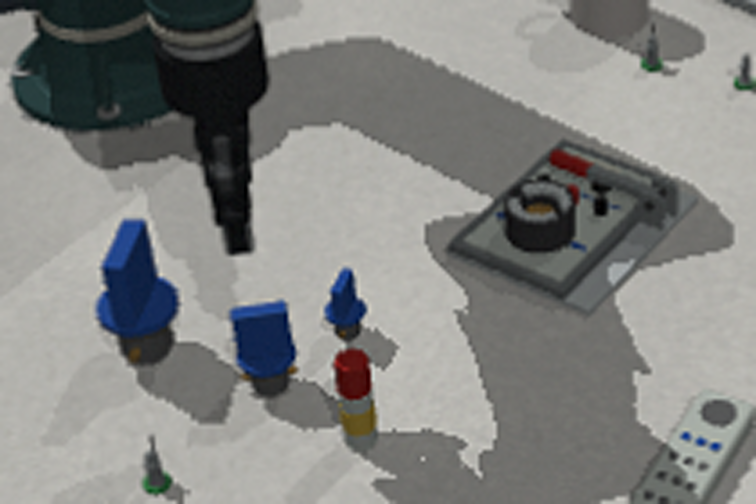

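The clamp is closed, with the red handle lying over the board at crop (570,162). The gripper is above the middle plug, and the bystanders haven't moved. Descending to grip.

{"op": "jog_arm", "data": {"series": [{"x": 0.0,"y": 0.0,"z": 0.08,"wx": 0.0,"wy": 0.0,"wz": 0.0,"grip": 0.0},{"x": 0.0,"y": 0.0,"z": 0.17,"wx": 0.0,"wy": 0.0,"wz": 0.0,"grip": 0.0},{"x": 0.0,"y": 0.0,"z": 0.232,"wx": 0.0,"wy": 0.0,"wz": 0.0,"grip": 0.0},{"x": 0.0,"y": 0.0,"z": 0.232,"wx": 0.0,"wy": 0.0,"wz": 0.0,"grip": 0.0},{"x": 0.0,"y": 0.0,"z": 0.232,"wx": 0.0,"wy": 0.0,"wz": 0.0,"grip": 0.0},{"x": 0.0,"y": 0.0,"z": 0.232,"wx": 0.0,"wy": 0.0,"wz": 0.0,"grip": -1.0},{"x": 0.0,"y": 0.0,"z": 0.232,"wx": 0.0,"wy": 0.0,"wz": 0.0,"grip": -1.0},{"x": 0.0,"y": 0.0,"z": 0.232,"wx": 0.0,"wy": 0.0,"wz": 0.0,"grip": -1.0}]}}

```text
clock: 5.7
eef_pos: [0.4449, -0.2414, 0.0423]
ee_rot: [[0.689, 0.725, -0.004], [0.725, -0.689, -0.002], [-0.004, -0.001, -1.0]]
force: [0.0, 0.5, 5.1]
width: 0.0137
```

{"op": "jog_arm", "data": {"series": [{"x": 0.0,"y": 0.0,"z": -0.01,"wx": 0.0,"wy": 0.0,"wz": 0.0,"grip": -1.0},{"x": 0.0,"y": 0.0,"z": -0.012,"wx": 0.0,"wy": 0.0,"wz": 0.09,"grip": -1.0},{"x": 0.0,"y": 0.0,"z": -0.012,"wx": 0.0,"wy": 0.0,"wz": 0.18,"grip": -1.0},{"x": 0.0,"y": 0.0,"z": -0.012,"wx": 0.0,"wy": 0.0,"wz": 0.27,"grip": -1.0},{"x": 0.0,"y": 0.0,"z": -0.012,"wx": 0.0,"wy": 0.0,"wz": 0.36,"grip": -1.0},{"x": 0.0,"y": 0.0,"z": -0.012,"wx": 0.0,"wy": 0.0,"wz": 0.405,"grip": -1.0},{"x": 0.0,"y": 0.0,"z": -0.012,"wx": 0.0,"wy": 0.0,"wz": 0.405,"grip": -1.0},{"x": 0.0,"y": 0.0,"z": -0.012,"wx": 0.0,"wy": 0.0,"wz": 0.405,"grip": -1.0}]}}

```text
clock: 6.7
eef_pos: [0.4437, -0.2409, 0.0465]
ee_rot: [[1.0, 0.002, -0.007], [0.002, -1.0, -0.0], [-0.007, 0.0, -1.0]]
force: [-0.2, 0.1, -1.5]
width: 0.0134
```

Run:
```python
from h import *
s=observe();print(s['eef_pos'],s['width'],s['force'],s['ee_rot'].round(4),s['joint_positions'][5])
```

```text
[ 0.44369915 -0.24089947  0.04647047] 0.013388474815820674 [-0.23973976  0.14621528 -1.50905109] [[ 1.0e+00  2.0e-03 -6.9e-03]
 [ 2.0e-03 -1.0e+00 -2.0e-04]
 [-6.9e-03  2.0e-04 -1.0e+00]] 0.9628570074426385
```

{"op": "jog_arm", "data": {"series": [{"x": 0.0,"y": 0.0,"z": 0.008,"wx": 0.0,"wy": -0.003,"wz": 0.0,"grip": -1.0},{"x": 0.0,"y": 0.0,"z": 0.008,"wx": 0.0,"wy": -0.003,"wz": 0.0,"grip": -1.0},{"x": 0.0,"y": 0.0,"z": 0.008,"wx": 0.0,"wy": -0.003,"wz": 0.0,"grip": 0.0},{"x": 0.0,"y": 0.0,"z": 0.008,"wx": 0.0,"wy": -0.003,"wz": 0.0,"grip": 0.0},{"x": 0.0,"y": 0.0,"z": 0.008,"wx": 0.0,"wy": -0.003,"wz": 0.0,"grip": 0.0},{"x": 0.0,"y": 0.0,"z": -0.07,"wx": 0.0,"wy": -0.003,"wz": 0.0,"grip": 0.0},{"x": 0.0,"y": 0.0,"z": -0.17,"wx": 0.0,"wy": -0.003,"wz": 0.0,"grip": 0.0},{"x": 0.0,"y": 0.0,"z": -0.17,"wx": 0.0,"wy": -0.003,"wz": -0.05,"grip": 0.0}]}}

```text
clock: 7.7
eef_pos: [0.4473, -0.2429, 0.1375]
ee_rot: [[0.995, 0.103, -0.003], [0.103, -0.995, -0.007], [-0.004, 0.007, -1.0]]
force: [-0.6, 0.2, -0.0]
width: 0.0428
```

{"op": "jog_arm", "data": {"series": [{"x": 0.0,"y": 0.0,"z": 0.0,"wx": 0.0,"wy": 0.0,"wz": -0.09,"grip": 0.0},{"x": 0.0,"y": 0.0,"z": 0.0,"wx": 0.0,"wy": 0.0,"wz": -0.18,"grip": 0.0},{"x": 0.0,"y": 0.0,"z": 0.0,"wx": 0.0,"wy": 0.0,"wz": -0.27,"grip": 0.0},{"x": 0.0,"y": 0.0,"z": 0.0,"wx": 0.0,"wy": 0.0,"wz": -0.36,"grip": 0.0},{"x": 0.0,"y": 0.0,"z": 0.0,"wx": 0.0,"wy": 0.0,"wz": -0.45,"grip": 0.0},{"x": 0.0,"y": 0.0,"z": 0.0,"wx": 0.0,"wy": 0.0,"wz": -0.54,"grip": 0.0},{"x": 0.0,"y": 0.0,"z": 0.0,"wx": 0.0,"wy": 0.0,"wz": -0.63,"grip": 0.0},{"x": 0.0,"y": 0.0,"z": 0.0,"wx": 0.0,"wy": 0.0,"wz": -0.72,"grip": 0.0}]}}

```text
clock: 8.7
eef_pos: [0.4446, -0.241, 0.1319]
ee_rot: [[0.024, 1.0, -0.012], [1.0, -0.024, -0.001], [-0.001, -0.012, -1.0]]
force: [0.5, 0.6, 0.2]
width: 0.0428
```

Run:
```python
from h import *
s=observe();print(s['eef_pos'],s['width'],s['joint_positions'].round(3),s['clock'])
go(([.4437,-.241,.13],180))
```

```text
[ 0.44457496 -0.24097179  0.13192627] 0.04278276817821952 [-0.604  0.038  1.622 -0.008  1.491 -0.579] 8.7
xyz [-0.0001 -0.0017  0.0039] w [-0.0052 -0.0042 -0.7974]
```

{"op": "jog_arm", "data": {"series": [{"x": 0.0,"y": -0.001,"z": 0.0,"wx": 0.0,"wy": 0.0,"wz": -0.09,"grip": 0.0},{"x": 0.0,"y": -0.001,"z": 0.0,"wx": 0.0,"wy": 0.0,"wz": -0.18,"grip": 0.0},{"x": 0.0,"y": -0.001,"z": 0.0,"wx": 0.0,"wy": 0.0,"wz": -0.27,"grip": 0.0},{"x": 0.0,"y": -0.001,"z": 0.0,"wx": 0.0,"wy": 0.0,"wz": -0.36,"grip": 0.0},{"x": 0.0,"y": -0.001,"z": 0.0,"wx": 0.0,"wy": 0.0,"wz": -0.45,"grip": 0.0},{"x": 0.0,"y": -0.001,"z": 0.0,"wx": 0.0,"wy": 0.0,"wz": -0.54,"grip": 0.0},{"x": 0.0,"y": -0.001,"z": 0.0,"wx": 0.0,"wy": 0.0,"wz": -0.63,"grip": 0.0},{"x": 0.0,"y": -0.001,"z": 0.0,"wx": -0.005,"wy": -0.004,"wz": -0.72,"grip": 0.0}]}}

```text
clock: 9.7
eef_pos: [0.4442, -0.2409, 0.1319]
ee_rot: [[-0.988, 0.154, -0.0], [0.154, 0.988, -0.001], [-0.0, -0.001, -1.0]]
force: [0.4, 0.3, 0.1]
width: 0.0428
```

{"op": "jog_arm", "data": {"series": [{"x": 0.0,"y": 0.0,"z": 0.0,"wx": 0.0,"wy": 0.0,"wz": -0.077,"grip": 0.0},{"x": 0.0,"y": 0.0,"z": 0.0,"wx": 0.0,"wy": 0.0,"wz": -0.077,"grip": 0.0},{"x": 0.0,"y": 0.0,"z": 0.0,"wx": 0.0,"wy": 0.0,"wz": -0.077,"grip": 0.0}]}}

```text
clock: 10.07
eef_pos: [0.4441, -0.2409, 0.1319]
ee_rot: [[-1.0, 0.009, -0.0], [0.009, 1.0, -0.001], [0.0, -0.001, -1.0]]
force: [0.5, 0.2, -0.4]
width: 0.0428
```

Run:
```python
from h import *
s=observe();print(s['eef_pos'],s['joint_positions'][5],s['ee_rot'].round(4))
c=read_camera('scene');P=cloud(c); hsv=cv2.cvtColor(c['image'],cv2.COLOR_RGB2HSV)
m=(cv2.inRange(hsv,(105,120,30),(125,255,255))>0)&(abs(P[...,0]-.446)<.045)&(abs(P[...,1]+.242)<.045)&(P[...,2]>.076)&(P[...,2]<.09)
print(cv2.minAreaRect(np.float32(P[m][:,:2]*1000)),m.sum())
go(([.4447,-.241,.043],180))
```

```text
[ 0.44408659 -0.24094637  0.13189078] -2.1706368887532235 [[-1.0e+00  8.9e-03 -3.0e-04]
 [ 8.9e-03  1.0e+00 -9.0e-04]
 [ 3.0e-04 -9.0e-04 -1.0e+00]]
((446.9603271484375, -244.59844970703125), (43.68295669555664, 17.13673210144043), 1.9470958709716797) 64
xyz [-1.300e-03  1.000e-04  1.777e-01] w [-0.0005 -0.0002 -0.0042]
```

{"op": "jog_arm", "data": {"series": [{"x": -0.003,"y": 0.0,"z": 0.09,"wx": 0.0,"wy": 0.0,"wz": -0.004,"grip": 0.0},{"x": -0.003,"y": 0.0,"z": 0.178,"wx": 0.0,"wy": 0.0,"wz": -0.004,"grip": 0.0},{"x": -0.003,"y": 0.0,"z": 0.178,"wx": 0.0,"wy": 0.0,"wz": -0.004,"grip": 0.0},{"x": -0.003,"y": 0.0,"z": 0.178,"wx": 0.0,"wy": 0.0,"wz": -0.004,"grip": -1.0},{"x": -0.003,"y": 0.0,"z": 0.178,"wx": 0.0,"wy": 0.0,"wz": -0.004,"grip": -1.0},{"x": -0.003,"y": 0.0,"z": 0.178,"wx": 0.0,"wy": 0.0,"wz": -0.004,"grip": -1.0}]}}

```text
clock: 10.88
eef_pos: [0.4466, -0.2417, 0.0449]
ee_rot: [[-1.0, -0.001, 0.003], [-0.001, 1.0, -0.003], [-0.003, -0.003, -1.0]]
force: [-0.0, -0.1, 4.1]
width: 0.0132
```

Run:
```python
from h import *
s=observe();print(s['eef_pos'],s['ee_rot'].round(4),s['width'],s['force'])
go(([.4455,-.241,.16],182),([.5,-.04,.16],182))
```

```text
[ 0.44663438 -0.24173182  0.04488615] [[-1.     -0.0011  0.0026]
 [-0.0011  1.     -0.0028]
 [-0.0026 -0.0028 -1.    ]] 0.013201228787135769 [-0.04295815 -0.10264024  4.07101681]
xyz [ 0.0017  0.0008 -0.2302] w [-0.0014  0.0013 -0.0169]
xyz [-0.1078  0.4027 -0.2311] w [-0.0014  0.0013 -0.0169]
```

{"op": "jog_arm", "data": {"series": [{"x": 0.0,"y": 0.0,"z": -0.11,"wx": 0.0,"wy": 0.0,"wz": 0.0,"grip": -1.0},{"x": 0.0,"y": 0.0,"z": -0.23,"wx": -0.001,"wy": 0.001,"wz": -0.017,"grip": -1.0},{"x": -0.035,"y": 0.12,"z": -0.231,"wx": -0.001,"wy": 0.001,"wz": -0.017,"grip": -1.0},{"x": -0.07,"y": 0.24,"z": -0.231,"wx": -0.001,"wy": 0.001,"wz": -0.017,"grip": -1.0},{"x": -0.11,"y": 0.36,"z": -0.231,"wx": -0.001,"wy": 0.001,"wz": -0.017,"grip": -1.0},{"x": -0.148,"y": 0.48,"z": -0.231,"wx": -0.001,"wy": 0.001,"wz": -0.017,"grip": -1.0},{"x": -0.148,"y": 0.526,"z": -0.231,"wx": -0.001,"wy": 0.001,"wz": -0.017,"grip": -1.0},{"x": -0.148,"y": 0.526,"z": -0.231,"wx": -0.001,"wy": 0.001,"wz": -0.017,"grip": -1.0}]}}

```text
clock: 11.88
eef_pos: [0.519, 0.024, 0.158]
ee_rot: [[-0.999, -0.039, -0.003], [-0.039, 0.999, 0.001], [0.003, 0.001, -1.0]]
force: [1.0, -0.2, -0.8]
width: 0.0134
```

Run:
```python
from h import *
import pickle
C={n:read_camera(n) for n in('top','scene')}; pickle.dump(C,open('c1.pkl','wb'))
s=observe();print(s['eef_pos'],s['ee_rot'].round(4),s['width'],s['force'],s['joint_positions'].round(2))
c=C['scene'];P=cloud(c); hsv=cv2.cvtColor(c['image'],cv2.COLOR_RGB2HSV)
m=(cv2.inRange(hsv,(105,100,30),(125,255,255))>0)&(abs(P[...,0]-.52)<.06)&(abs(P[...,1]-.02)<.06)&(P[...,2]>.09)
v,u=np.nonzero(m); print('blue',u.min(),u.max(),v.min(),v.max(),P[m].min(0),P[m].max(0))
save(np.hstack([cv2.resize(c['image'][120:220,205:305],None,fx=4,fy=4,interpolation=2),cv2.resize(C['top']['image'][140:240,200:300],None,fx=4,fy=4,interpolation=2)]),'crop5.png',1)
# expected vs observed flange in scene
p=s['eef_pos']; und=p[2]-.0449
t=np.linspace(0,2*np.pi,73)
for z,r in((und+.038,.024),(und+.032,.024),(und+.005,.016)):
    q=proj(c,np.c_[p[0]+r*np.cos(t),p[1]+r*np.sin(t),np.full(73,z)]); print(z,q.min(0).round(1),q.max(0).round(1))
```

```text
[0.51905146 0.02184216 0.15804613] [[-9.994e-01 -3.560e-02 -2.700e-03]
 [-3.560e-02  9.994e-01  4.000e-04]
 [ 2.700e-03  5.000e-04 -1.000e+00]] 0.013559117541409193 [ 0.0623034   0.93154425 -1.60802787] [-0.07  0.05  1.56  0.    1.54 -1.67]
blue 240 272 37 163 [ 0.49487358 -0.0019839   0.13663683] [0.5659813  0.07582491 0.5100693 ]
0.15114612849795533 [240.4 153. ] [256.7 162.3]
0.14514612849795533 [240.4 154.6] [256.7 164. ]
0.11814612849795533 [243.5 163.6] [254.2 169.9]
```

View pics/crop5.png

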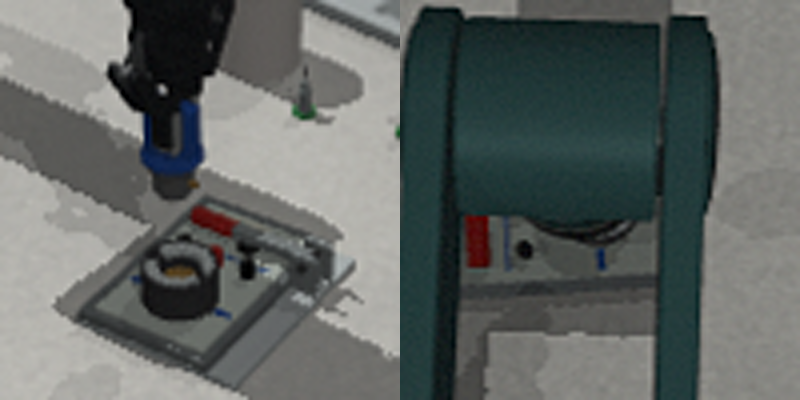

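Run:
```python
from h import *
import pickle
C=pickle.load(open('c1.pkl','rb')); c=C['scene'];g=c['image'].astype(int)
t=np.linspace(0,2*np.pi,73)
for z in(.049,.03):
    q=proj(c,np.c_[.520+.03*np.cos(t),.022+.03*np.sin(t),np.full(73,z)]); print('turret',z,q.min(0).round(1),q.max(0).round(1))
for r in (156,158,160): print(r,'b-r',(g[r,236:262,2]-g[r,236:262,0]).tolist())
for r in (165,166): print(r,'sum',g[r,238:262].sum(1).tolist())
for r in (188,190,192): print(r,'sum',g[r,234:266].sum(1).tolist())
P=cloud(c)
```

```text
turret 0.049 [239.9 179.1] [259.5 191.1]
turret 0.03 [240.2 183.8] [259.5 196. ]
156 b-r [-4, -4, -4, -4, 14, 49, 46, 19, -1, 0, 2, 1, 0, 0, 13, 56, 52, 54, 53, 23, -7, -8, -5, -5, -7, -6]
158 b-r [-2, -2, -4, -3, 48, 61, 55, 52, 43, 37, 33, 25, 6, 18, 52, 54, 51, 56, 57, 41, 5, -7, -6, -7, -7, -5]
160 b-r [-4, -4, -3, -4, 26, 57, 62, 62, 62, 60, 59, 58, 59, 61, 59, 60, 57, 68, 57, 23, -8, -7, -6, -7, -7, -8]
165 sum [278, 266, 265, 265, 282, 144, 106, 106, 109, 114, 125, 129, 128, 124, 158, 182, 254, 338, 335, 335, 333, 332, 330, 336]
166 sum [254, 262, 262, 270, 312, 144, 102, 116, 125, 128, 131, 129, 129, 127, 132, 136, 180, 343, 343, 337, 340, 340, 337, 332]
188 sum [265, 195, 186, 249, 264, 230, 99, 148, 309, 325, 318, 224, 167, 179, 178, 183, 177, 177, 173, 220, 66, 89, 200, 181, 72, 126, 334, 323, 320, 324, 304, 38]
190 sum [186, 242, 315, 309, 190, 163, 99, 54, 71, 129, 206, 251, 331, 321, 319, 325, 316, 316, 276, 237, 201, 81, 88, 65, 60, 131, 338, 322, 313, 286, 283, 270]
192 sum [308, 323, 319, 318, 308, 251, 146, 52, 64, 68, 68, 67, 63, 70, 88, 81, 95, 96, 69, 72, 79, 76, 81, 76, 67, 122, 334, 322, 320, 316, 311, 313]
```

The plug is held upright at scene crop (172,150), with its pins along the board's x, above the socket at (178,270). The clamp is closed. Relative to the socket, the plug looks about 1–2 mm toward -x, so I'll correct that and lower carefully.

{"op": "jog_arm", "data": {"series": [{"x": -0.004,"y": 0.0,"z": 0.08,"wx": 0.0,"wy": -0.001,"wz": 0.0,"grip": -1.0},{"x": -0.004,"y": 0.0,"z": 0.124,"wx": 0.0,"wy": -0.001,"wz": 0.0,"grip": -1.0},{"x": -0.004,"y": 0.0,"z": 0.124,"wx": 0.0,"wy": -0.001,"wz": 0.0,"grip": -1.0},{"x": -0.004,"y": 0.0,"z": 0.13,"wx": 0.0,"wy": -0.001,"wz": 0.0,"grip": -1.0},{"x": -0.004,"y": 0.0,"z": 0.136,"wx": 0.0,"wy": -0.001,"wz": 0.0,"grip": -1.0},{"x": -0.004,"y": 0.0,"z": 0.136,"wx": 0.0,"wy": -0.001,"wz": 0.0,"grip": -1.0}]}}

```text
clock: 12.72
eef_pos: [0.5219, 0.0218, 0.091]
ee_rot: [[-0.999, -0.035, 0.002], [-0.035, 0.999, 0.0], [-0.002, 0.0, -1.0]]
force: [0.7, -1.3, -0.8]
width: 0.0136
```

Run:
```python
from h import *
s=observe();print(s['eef_pos'],s['ee_rot'].round(4),s['width'],s['force'],s['torque'])
```

```text
[0.52189675 0.02178398 0.09100125] [[-9.994e-01 -3.510e-02  1.900e-03]
 [-3.510e-02  9.994e-01  2.000e-04]
 [-1.900e-03  1.000e-04 -1.000e+00]] 0.013555189982706316 [ 0.65030485 -1.33265263 -0.78609548] [-0.29256224 -0.1983656   0.06018212]
```

{"op": "jog_arm", "data": {"series": [{"x": 0.001,"y": 0.0,"z": 0.004,"wx": 0.0,"wy": 0.0,"wz": 0.0,"grip": -1.0},{"x": 0.001,"y": 0.0,"z": 0.008,"wx": 0.0,"wy": 0.0,"wz": 0.0,"grip": -1.0},{"x": 0.001,"y": 0.0,"z": 0.01,"wx": 0.0,"wy": 0.0,"wz": 0.0,"grip": -1.0},{"x": 0.001,"y": 0.0,"z": 0.01,"wx": 0.0,"wy": 0.0,"wz": 0.0,"grip": -1.0}]}}

```text
clock: 13.22
eef_pos: [0.5229, 0.021, 0.0865]
ee_rot: [[-0.999, -0.035, 0.006], [-0.035, 0.999, -0.002], [-0.006, -0.002, -1.0]]
force: [5.9, -4.0, 2.4]
width: 0.013
```

{"op": "jog_arm", "data": {"series": [{"x": -0.004,"y": -0.002,"z": 0.0,"wx": 0.0,"wy": 0.0,"wz": 0.0,"grip": -1.0},{"x": -0.004,"y": -0.002,"z": 0.0,"wx": 0.0,"wy": 0.0,"wz": 0.0,"grip": -1.0}]}}

```text
clock: 13.48
eef_pos: [0.5232, 0.0209, 0.0853]
ee_rot: [[-0.999, -0.035, 0.001], [-0.035, 0.999, 0.0], [-0.001, 0.0, -1.0]]
force: [3.8, -3.4, 0.6]
width: 0.0134
```

Run:
```python
from h import *
s=observe();print(s['eef_pos'],s['ee_rot'].round(4),s['width'],s['force'],s['torque'])
```

```text
[0.52323949 0.02092199 0.08529813] [[-9.994e-01 -3.510e-02  1.000e-03]
 [-3.510e-02  9.994e-01  4.000e-04]
 [-1.000e-03  3.000e-04 -1.000e+00]] 0.013360483228895133 [ 3.76417279 -3.43357689  0.6234665 ] [-0.6322298  -0.62929697  0.01863569]
```

{"op": "jog_arm", "data": {"series": [{"x": -0.003,"y": -0.002,"z": 0.0,"wx": 0.0,"wy": 0.0,"wz": 0.0,"grip": -1.0},{"x": -0.003,"y": -0.002,"z": 0.0,"wx": 0.0,"wy": 0.0,"wz": 0.0,"grip": -1.0},{"x": -0.003,"y": -0.002,"z": 0.0,"wx": 0.0,"wy": 0.0,"wz": 0.0,"grip": -1.0}]}}

```text
clock: 13.85
eef_pos: [0.5235, 0.0207, 0.0844]
ee_rot: [[-0.999, -0.035, -0.002], [-0.035, 0.999, 0.002], [0.002, 0.002, -1.0]]
force: [0.6, -1.5, -1.0]
width: 0.0133
```

Run:
```python
from h import *
s=observe();print(s['eef_pos'],s['width'],s['force'],s['torque'])
```

```text
[0.52350832 0.02074937 0.08440466] 0.013320574640508686 [ 0.60432582 -1.49672447 -0.99152162] [-0.22108526 -0.24130642  0.01130693]
```

{"op": "jog_arm", "data": {"series": [{"x": -0.002,"y": -0.001,"z": 0.0,"wx": 0.0,"wy": 0.001,"wz": 0.0,"grip": -1.0},{"x": -0.002,"y": -0.001,"z": 0.0,"wx": 0.0,"wy": 0.001,"wz": 0.0,"grip": -1.0},{"x": -0.002,"y": -0.001,"z": 0.003,"wx": 0.0,"wy": 0.001,"wz": 0.0,"grip": -1.0},{"x": -0.002,"y": -0.001,"z": 0.006,"wx": 0.0,"wy": 0.001,"wz": 0.0,"grip": -1.0},{"x": -0.002,"y": -0.001,"z": 0.006,"wx": 0.0,"wy": 0.001,"wz": 0.0,"grip": -1.0}]}}

```text
clock: 14.48
eef_pos: [0.5249, 0.02, 0.0817]
ee_rot: [[-0.999, -0.035, -0.003], [-0.035, 0.999, 0.001], [0.003, 0.001, -1.0]]
force: [0.2, 0.7, -1.3]
width: 0.013
```

Run:
```python
from h import *
s=observe();print(s['eef_pos'],s['ee_rot'][:,2],s['width'],s['force'],s['torque'])
```

```text
[0.52491425 0.02000025 0.08174834] [-0.00313426  0.00128262 -0.99999427] 0.012960819389553319 [ 0.21798578  0.71848685 -1.29179141] [ 8.02269685e-03 -3.37867854e-05  3.44658752e-02]
```

{"op": "jog_arm", "data": {"series": [{"x": 0.0,"y": 0.0,"z": 0.004,"wx": 0.0,"wy": 0.0,"wz": 0.0,"grip": -1.0},{"x": 0.0,"y": 0.0,"z": 0.008,"wx": 0.0,"wy": 0.0,"wz": 0.0,"grip": -1.0},{"x": 0.0,"y": 0.0,"z": 0.012,"wx": 0.0,"wy": 0.0,"wz": 0.0,"grip": -1.0},{"x": 0.0,"y": 0.0,"z": 0.012,"wx": 0.0,"wy": 0.0,"wz": 0.0,"grip": -1.0}]}}

```text
clock: 14.98
eef_pos: [0.5254, 0.02, 0.0767]
ee_rot: [[-0.999, -0.035, -0.002], [-0.035, 0.999, 0.001], [0.002, 0.001, -1.0]]
force: [-1.7, 0.7, 5.0]
width: 0.0136
```

Run:
```python
from h import *
s=observe();print(s['eef_pos'],s['ee_rot'][:,2],s['width'],s['force'],s['torque'])
```

```text
[0.52541623 0.01997673 0.07665925] [-0.00158883  0.00109559 -0.99999814] 0.013646084326201043 [-1.66120841  0.71592584  4.9808038 ] [0.08051899 0.39095113 0.02610403]
```

{"op": "jog_arm", "data": {"series": [{"x": 0.001,"y": 0.0,"z": 0.005,"wx": 0.0,"wy": 0.0,"wz": 0.0,"grip": -1.0},{"x": 0.001,"y": 0.0,"z": 0.01,"wx": 0.0,"wy": 0.0,"wz": 0.0,"grip": -1.0},{"x": 0.001,"y": 0.0,"z": 0.015,"wx": 0.0,"wy": 0.0,"wz": 0.0,"grip": -1.0},{"x": 0.001,"y": 0.0,"z": 0.02,"wx": 0.0,"wy": 0.0,"wz": 0.0,"grip": -1.0},{"x": 0.001,"y": 0.0,"z": 0.02,"wx": 0.0,"wy": 0.0,"wz": 0.0,"grip": -1.0}]}}

```text
clock: 15.6
eef_pos: [0.5254, 0.0199, 0.0679]
ee_rot: [[-0.999, -0.035, -0.0], [-0.035, 0.999, 0.001], [0.0, 0.001, -1.0]]
force: [-2.9, 0.3, 10.2]
width: 0.0136
```

Run:
```python
from h import *
s=observe();print(s['eef_pos'],s['ee_rot'][:,2],s['width'],s['force'],s['torque'])
```

```text
[0.52539104 0.01993404 0.06786033] [-2.82772708e-04  1.06291327e-03 -9.99999395e-01] 0.013613514298397024 [-2.85465989  0.32293745 10.23913773] [6.66451352e-02 6.81254137e-01 3.77674397e-04]
```

The pins are in the slots, with about 13 mm of plunger travel by both position and force. I'll press a little more, then turn in stages while watching the side forces.

{"op": "jog_arm", "data": {"series": [{"x": 0.001,"y": 0.0,"z": 0.0025,"wx": 0.0,"wy": 0.0,"wz": 0.0,"grip": -1.0},{"x": 0.001,"y": 0.0,"z": 0.0025,"wx": 0.0,"wy": 0.0,"wz": 0.0,"grip": -1.0},{"x": 0.001,"y": -0.001,"z": 0.0025,"wx": 0.0,"wy": 0.0,"wz": 0.065,"grip": -1.0},{"x": 0.001,"y": -0.0015,"z": 0.0025,"wx": 0.0,"wy": 0.0,"wz": 0.13,"grip": -1.0},{"x": 0.001,"y": -0.0015,"z": 0.0025,"wx": 0.0,"wy": 0.0,"wz": 0.13,"grip": -1.0}]}}

```text
clock: 16.23
eef_pos: [0.5261, 0.0188, 0.0674]
ee_rot: [[-0.975, 0.224, 0.003], [0.224, 0.975, 0.0], [-0.003, 0.001, -1.0]]
force: [-1.5, -0.7, 10.2]
width: 0.0134
```

Run:
```python
from h import *
s=observe();print(s['eef_pos'],s['ee_rot'].round(4),s['width'],s['force'],s['torque'])
```

```text
[0.52607761 0.01882818 0.06743872] [[-9.746e-01  2.237e-01  2.800e-03]
 [ 2.237e-01  9.746e-01  4.000e-04]
 [-2.600e-03  1.000e-03 -1.000e+00]] 0.013366090047040443 [-1.46273567 -0.74264112 10.17886467] [-0.07741501  0.34786046 -0.039044  ]
```

{"op": "jog_arm", "data": {"series": [{"x": 0.0,"y": -0.001,"z": 0.002,"wx": 0.0,"wy": 0.0,"wz": 0.065,"grip": -1.0},{"x": 0.0005,"y": -0.0015,"z": 0.002,"wx": 0.0,"wy": 0.0,"wz": 0.13,"grip": -1.0},{"x": 0.0007,"y": -0.002,"z": 0.002,"wx": 0.0,"wy": 0.0,"wz": 0.195,"grip": -1.0},{"x": 0.001,"y": -0.0025,"z": 0.002,"wx": 0.0,"wy": 0.0,"wz": 0.26,"grip": -1.0},{"x": 0.001,"y": -0.0025,"z": 0.002,"wx": 0.0,"wy": 0.0,"wz": 0.26,"grip": -1.0}]}}

```text
clock: 16.85
eef_pos: [0.5253, 0.0174, 0.0665]
ee_rot: [[-0.735, 0.678, 0.003], [0.678, 0.735, -0.0], [-0.002, 0.002, -1.0]]
force: [-2.6, -0.5, 10.5]
width: 0.0133
```

Run:
```python
from h import *
s=observe();print(s['eef_pos'],s['ee_rot'].round(4),s['width'],s['force'],s['torque'])
```

```text
[0.52525312 0.01744091 0.06654116] [[-7.346e-01  6.785e-01  2.600e-03]
 [ 6.785e-01  7.346e-01 -3.000e-04]
 [-2.100e-03  1.600e-03 -1.000e+00]] 0.013279603304854923 [-2.63343469 -0.53557923 10.53703077] [-0.16902419  0.41755595 -0.08300265]
```

{"op": "jog_arm", "data": {"series": [{"x": 0.0005,"y": -0.001,"z": 0.002,"wx": 0.0,"wy": 0.0,"wz": 0.065,"grip": -1.0},{"x": 0.001,"y": -0.0015,"z": 0.003,"wx": 0.0,"wy": 0.0,"wz": 0.13,"grip": -1.0},{"x": 0.0015,"y": -0.0025,"z": 0.003,"wx": 0.0,"wy": 0.0,"wz": 0.195,"grip": -1.0},{"x": 0.002,"y": -0.0035,"z": 0.003,"wx": 0.0,"wy": 0.0,"wz": 0.26,"grip": -1.0},{"x": 0.0025,"y": -0.0045,"z": 0.003,"wx": 0.0,"wy": 0.0,"wz": 0.325,"grip": -1.0},{"x": 0.003,"y": -0.005,"z": 0.003,"wx": 0.0,"wy": 0.0,"wz": 0.395,"grip": -1.0},{"x": 0.003,"y": -0.005,"z": 0.003,"wx": 0.0,"wy": 0.0,"wz": 0.395,"grip": -1.0},{"x": 0.003,"y": -0.005,"z": 0.003,"wx": 0.0,"wy": 0.0,"wz": 0.395,"grip": -1.0}]}}

```text
clock: 17.85
eef_pos: [0.5227, 0.0165, 0.0653]
ee_rot: [[-0.036, 0.999, 0.003], [0.999, 0.036, -0.0], [-0.001, 0.003, -1.0]]
force: [-1.0, -1.7, 11.5]
width: 0.0132
```

Run:
```python
from h import *
s=observe();print(s['eef_pos'],s['ee_rot'].round(4),s['width'],s['force'],s['torque'])
```

```text
[0.52270738 0.01654598 0.06533785] [[-3.570e-02  9.994e-01  3.300e-03]
 [ 9.994e-01  3.570e-02 -4.000e-04]
 [-5.000e-04  3.200e-03 -1.000e+00]] 0.013246179326663008 [-0.99314272 -1.71911893 11.52076629] [-0.13850182  0.43639036 -0.10124825]
```

{"op": "jog_arm", "data": {"series": [{"x": 0.0,"y": 0.0,"z": 0.002,"wx": 0.0,"wy": 0.0,"wz": 0.0,"grip": -1.0},{"x": 0.0,"y": 0.0,"z": 0.004,"wx": 0.0,"wy": 0.0,"wz": 0.0,"grip": -1.0},{"x": 0.0,"y": 0.0,"z": 0.004,"wx": 0.0,"wy": 0.0,"wz": 0.0,"grip": -1.0},{"x": 0.0,"y": 0.0,"z": 0.004,"wx": 0.0,"wy": 0.0,"wz": 0.0,"grip": -1.0}]}}

```text
clock: 18.35
eef_pos: [0.5228, 0.0165, 0.0648]
ee_rot: [[-0.036, 0.999, 0.004], [0.999, 0.036, -0.0], [-0.001, 0.004, -1.0]]
force: [-4.5, -1.2, 18.6]
width: 0.0137
```

Run:
```python
from h import *
import pickle
s=observe();print(s['eef_pos'],s['ee_rot'].round(4),s['width'],s['force'],s['torque'])
C={n:read_camera(n) for n in('top','scene')}; pickle.dump(C,open('c2.pkl','wb'))
c=C['scene'];save(c['image'][100:290,100:330],'crop6.png',3.4)
print(observe()['eef_pos'],observe()['force'])
```

```text
[0.52280158 0.01654671 0.06482709] [[-3.580e-02  9.994e-01  3.700e-03]
 [ 9.994e-01  3.580e-02 -5.000e-04]
 [-6.000e-04  3.700e-03 -1.000e+00]] 0.013748282689549708 [-4.45301527 -1.24176312 18.62352391] [-0.2138532   1.02032107 -0.02762829]
[0.52281344 0.01654358 0.06482388] [-4.6915453  -0.80550897 17.66276348]
```

View pics/crop6.png

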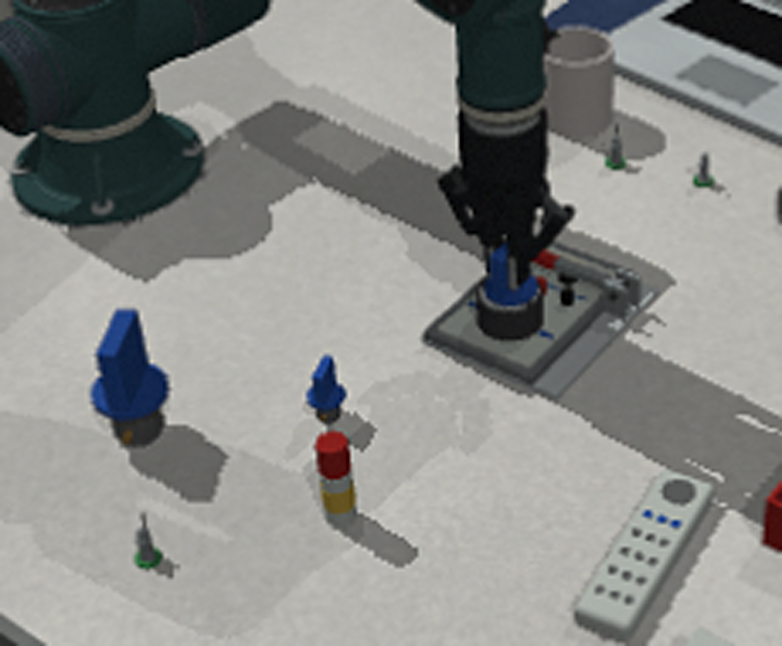

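The plug sits in the socket at crop (510,300) with its wing turned along the board's y, and the clamp handle still lies on the board at (545,260). The other plugs, glue and figures stand where they were. The force jumped to about 18 N at TCP z 0.0648, where the bottom was predicted at 0.0649, so the plug is fully home. Handing in.

```bash
python3 -c "
from workcell import *
print(close_job()); s=observe(); print(s['eef_pos'],s['force'],s['width'],s['clock'])"
```

```text
the job is handed in; nothing more can be done
None
the job is handed in; nothing more can be done
```

The job is handed in at about 18.5 s on the robot clock (limit 61 s). `close_job()` gave no verdict and the state could not be read afterwards, so these checks are from just before the hand-in.

**What I did**
- **Clamp:** I pushed it over its centre from behind, and it fell closed onto the board.
- **Plug:** I gripped the middle plug and regripped it half a turn round, because joint 6 would otherwise have run out of range for the quarter turn. Then I put it in with the pins in the slots, pressed it down and turned it 90° clockwise, still pressing.

**Last checks**
- **Turn:** the tool had turned 90°, from yaw 182° to 92°, with almost no resisting torque.
- **Depth:** the TCP was at z 0.0648 m, with the plunger bottom predicted at 0.0649. The force jumped from 11.5 N to about 18 N over the last 0.5 mm, so the plug is at the plunger's bottom.
- **Grip:** the fingers still held the plug, 13.7 mm apart.
- **Picture:** the clamp was closed and the bystanders in view were in place. The mouse was out of that picture, and I didn't measure any bystander's position.

**What disagreed**
- **Socket position:** the camera estimate of the socket and the TCP at insertion differed by about 5 mm in x and 2 mm in y. I put this down to calibration and an off-centre grip, and corrected it by force feedback.
- **Mid-turn depth:** position gave about 14.4 mm of plunger travel and force about 13 mm. Both are above the 12 mm needed to turn.

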